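# Run a hand tap to the bottom of a blind hole

### The arm

A 7-joint arm with a two-finger parallel gripper is mounted at the origin on a cart in front of the work surface, level with it; the furniture and walls round the work are solid. World frame = base frame: x ahead of the robot, y to its left, z up, the work surface at z = 0. Lengths are in m, angles in rad, forces in N, time in s.
With the tool pointing down it reaches from about 0.425 to 0.925 m from the base axis. Payload 6.8 kg.
Tool frame: the origin (TCP) lies on the centre line of the jaws, within the pads' length; the fingertips stand bot.tip_reach ahead of it and the grasp point (between the pads) lies 11 mm behind it (bot.tip_reach is the distance from the TCP to the fingertips, in m); z points along the fingers, y is the line along which they close (so a half turn about z gives the same grasp; the last joint's range is limited). The gripper opens to 88 mm and grips with 3 to 60 N. Pads are 20 mm wide; open, the fingers measure 115 mm over their backs; the gripper's body (75 mm by 178 mm) begins 61 mm behind the grasp point.
Start: joints at [1.147, 0.477, 0.022, 1.555, -0.011, 1.109, -0.083], TCP at [0.21, -0.642, 0.231] pointing down, gripper open.
Joint ranges: [-2.96, 2.96], [-0.34, 2.1], [-1.41, 1.46], [0.24, 2.44], [-1.37, 4.51], [0.17, 1.92], [-2.96, 2.96]. Speed limits (rad/s): [2.39, 2.39, 3.14, 3.14, 3.14, 3.14, 3.14].

### API

Orientations are given as [roll, pitch, yaw] about the fixed x, y, z axes, in that order (R = Rz(yaw) Ry(pitch) Rx(roll)).
In Python, from workcell import bot, snapshot, calibration, regions_of gives the robot as it stands. Calls block until the motion is done:
- bot.reach(position, orientation): joint-space move of the TCP to a pose.
- bot.movel(position, attitude=None, velocity=0.15): straight line of the TCP; attitude=None keeps the orientation; velocity is the mean speed in m/s.
- bot.move_j(angles): joint-space move.
- bot.move_gripper(opening, grasp_force=None): finger opening in m; grasp_force is the grip in N (None keeps the last); returns when the fingers have stopped.
- bot.dwell(seconds).
- bot.solve_ik(position, orientation): joint angles nearest the present ones, or None.
- snapshot(name): name is "scene" or "top" or "wrist"; returns the picture (400x640x3 uint8, red, green, blue); there is no depth.
- calibration(name): a dict with "fx", "fy", "cx", "cy" (pixels), "distortion" ([k1, k2, p1, p2, k3] as OpenCV has them; the pictures are not rectified), "extrinsics" (4x4, takes a point from world to camera coordinates). Camera axes: x right, y down, z forward; pixel columns grow to the right and rows downward; lengths in m; the calibration is good to about 2 mm. A picture is of the moment at which its call begins: read the wrist's pose just before it. calibration takes no time and is no camera call; for the wrist camera it gives the pose at the moment of the call.
A pose or a line that the arm cannot do raises bot.PlanningError and nothing moves.
- bot.hand_in(): hands the job in; it is judged then, once.
Trained networks look in the newest picture that a camera, given by its name, has taken for a name from the list of things; names that differ only in an ending like _2 or _b are one class to them, and where a whole thing is asked for, a point or a joint stands for the part that bears it (a point fixed in the world has none). Each returns a list of dicts, best first, with "p" (0 to 1); they miss things now and then, are a little off and sometimes report something else, mostly with a low value. They report only what shows in the picture. A call takes as long as a camera call.
- regions_of(query, camera): "mask" (400x640 bool, what is visible of it) and "box" ([left, top, right, bottom] in pixels, round what is visible of it).
Readings, each from a call of its own:
- bot.get_t(): time.
- bot.get_joint_pos(): joint angles.
- bot.get_qvel(): joint speeds.
- bot.get_joint_efforts(): joint torques, N m.
- bot.get_position(): TCP position.
- bot.get_orientation(): TCP orientation.
- bot.get_force(): force on the tool from outside, world axes, zero at the start.
- bot.get_ft_torque(): the same for the moment, N m.
- bot.get_width(): finger opening in m.
- bot.get_grip_force(): force on a finger pad.
Only numpy, scipy, OpenCV 4.12 (cv2) and the standard library are available. Lean on these libraries where they do the work, as an engineer would, in place of code of your own. Each camera call takes 0.05 s, during which the arm holds its last target. There are 200 camera calls.

### The job

Swing the cam lever of the little bench fixture fully closed so that the drilled block is held, and only then run the hand tap to the bottom of its blind hole: half a turn clockwise, a quarter turn back to break the chips, again half a turn clockwise and a quarter back, then clockwise until you feel it come up firm on the bottom, which is somewhat less than half a turn on. The tap is brittle: feel the torque and never force it. Let go of it there, seated, with the lever still closed, and leave the nut, the oil can and the carton where they stand.

Things in the scene. Friction and masses are not known exactly. Their poses are not given: they have to be found in the camera images.
- fixture: Fixed bench fixture that never moves: dark steel base plate 130 mm (x) by 206 mm (y: from -71 to +135), 12 mm thick; on it an aluminium block 56x56 mm up to z 46 with a round boss of 38 mm diameter up to z 58. Origin on the bench surface, right under the tap's axis (which is vertical). Its y axis points from the tap to the pivot of the cam lever, 68 mm away; its x axis points to the side on which the open lever stands.
- cam_lever (a joint): Angle of the cam lever about its vertical pivot at fixture (x 0, y 68 mm), in rad: near 0 to 0.4 open (at 0 the lever points along the fixture's +x), grows counter-clockwise seen from above, 1.57 is fully closed against its stop (the lever points along the fixture's +y). It is stiff (0.2 N m, about 2.5 N at the knob) and stays where it is left.
- lever_knob (a point): Centre of the upright black grip post at the end of the cam lever: a cylinder of 16 mm diameter, from z 54 to 104 mm above the bench (this point at z 82), 85 mm from the pivot's axis. The lever bar below it reaches up to z 59 mm. Its x axis points along the lever, away from the pivot.
- tap_head (a point): Centre of the tap's grip head: a dark steel block 26x26 mm, 36 mm tall (z 100 to 136 mm above the bench at the start, this point at 118), on the tap's vertical axis; its x and y axes are normal to its four upright flats. Just below it (centre line at z 89) lies a steel cross bar, 8 mm thick and 131 mm long over its ball ends, along its x axis. The head turns with the tap; its height hardly changes.
- tap (a joint): Angle of the tap's cutting end in rad, 0 at the start, grows as it is turned clockwise seen from above. Cutting takes about 0.15 N m either way. Chips pack: after about 0.59 to 0.65 turn forward it jams solid unless it has been backed off a quarter turn. The bottom of the hole, at a depth that differs from block to block, is a hard stop met between 5.4 and 6.0 rad.
- shank_twist (a joint): Elastic twist of the tap's shank in rad: how far the head is turned clockwise ahead of the cutting end. The shank is a spring of 2 N m per rad, so this tells the torque: about 0.075 while cutting, above 0.15 (0.3 N m) when firm on the bottom; beyond 0.375 either way (0.75 N m) the tap snaps.
- nut: Loose steel hexagon nut, 35x30 mm, 16 mm tall, lying on the base plate in front of the block (fixture x -47 mm); origin at its underside. Leave it alone.
- oiler: Loose oil can, 72 mm round, 136 mm tall, standing on the bench beside the fixture; origin at its underside. Leave it alone.
- carton: Loose small cardboard carton, 58x64 mm, 46 mm tall, standing on the bench beside the fixture; origin at its underside. Leave it alone.

How it is judged:
On the way, in this order (a step that is already met when the one before it is completed fails the run):
1. the cam lever is closed (above 1.5 rad) (value of joint cam_lever above 1.5 rad), for 0.2 s.
2. the tap has gone half a turn forward (above 2.75 rad) (value of joint tap above 2.75 rad), for 0.05 s.
3. it is backed off a quarter turn (below 2.0 rad) (value of joint tap below 2 rad), for 0.05 s.
4. half a turn forward again (above 4.3 rad) (value of joint tap above 4.3 rad), for 0.05 s.
5. backed off again (below 3.6 rad) (value of joint tap below 3.6 rad), for 0.05 s.
6. the tap is firm on the bottom (above 5.3 rad, shank twist above 0.15 rad, that is 0.3 N m) (value of joint tap above 5.3 rad and value of joint shank_twist above 0.15 rad), for 0.1 s.
At the end, for the whole second after the job is handed in: The tap stands at the bottom of the hole (beyond 5.3 rad), let go and at rest with its shank unwound (within 0.12 rad), and the cam lever is closed (above 1.5 rad) (value of joint tap above 5.3 rad and value of joint shank_twist between -0.12 and 0.12 rad and value of joint cam_lever above 1.5 rad and velocity of joint tap between -0.1 and 0.1 rad/s); the robot touches nothing.
It fails at once if the tap is snapped (shank twist beyond 0.375 rad either way, that is 0.75 N m) (value of joint shank_twist above 0.375 rad or value of joint shank_twist below -0.375 rad).
It fails at once if the tap is turned (beyond 0.3 rad) while the lever is not closed (below 1.45 rad) (value of joint tap above 0.3 rad and value of joint cam_lever below 1.45 rad).
It fails at once if the nut, the oil can or the carton is shifted by more than 30 mm or the oil can tipped (distance of any of nut, oiler, carton from where it was at the start of the episode above 0.03 m or angle between oiler's own z axis and vertical above 0.5 rad).
It also fails if it takes over 72 s, if anything falls off the work surface, if the arm or the gripper's body presses on something with over 40 N, if the wrist force passes 120 N, or if a joint passes its speed limit or range.

## Working session

There is one attempt and no reset: what is moved stays moved. The work goes in short steps, each a Python script; the robot and the scene stay as the last script left them, time stands still between calls to the robot, and variables do not carry over. Pictures are saved under pics/ and viewed, at most 10 in all, crops included, and the job is handed in when it is done.

```bash
ls; mkdir -p pics
python3 - <<'E'
from workcell import bot, snapshot, calibration, regions_of
import cv2, numpy as np
for c in ("scene","top"):
    im=snapshot(c); cv2.imwrite(f"pics/{c}0.png",im[:,:,::-1])
    for q in ("fixture","lever_knob","tap_head","nut","oiler","carton"):
        for r in regions_of(q,c)[:2]:
            m=np.argwhere(r["mask"]); print(c,q,round(r["p"],2),np.round(r["box"]),m.mean(0)[::-1].round(1))
    k=calibration(c); print({a:np.round(b,4).tolist() for a,b in k.items()})
print(bot.tip_reach,bot.get_t(),bot.get_orientation())
E
```

```text
pics
scene fixture 0.66 [325. 187. 359. 238.] [340.4 219.5]
scene fixture 0.55 [226. 196. 347. 291.] [281.3 251. ]
scene lever_knob 0.8 [237. 205. 280. 258.] [256.3 232.5]
scene lever_knob 0.59 [226. 193. 346. 292.] [281. 251.]
scene tap_head 0.56 [286. 195. 311. 237.] [298.2 211.4]
scene nut 0.56 [309. 253. 321. 267.] [311.5 259.4]
scene oiler 0.69 [328. 195. 359. 237.] [340.3 221. ]
scene carton 0.67 [238. 205. 280. 258.] [256.7 233.3]
scene carton 0.59 [350. 225. 388. 260.] [369.2 243.4]
{'fx': 434.5531, 'fy': 434.5531, 'cx': 321.973, 'cy': 199.0094, 'distortion': [-0.0286, 0.0, 0.0, 0.0, 0.0], 'extrinsics': [[-0.4974, -0.8675, -0.0016, 0.2402], [-0.3968, 0.2291, -0.8889, 0.3403], [0.7715, -0.4415, -0.4582, 0.4467], [0.0, 0.0, 0.0, 1.0]]}
top fixture 0.9 [230. 135. 334. 230.] [278.4 188.9]
top lever_knob 0.55 [250. 136. 272. 199.] [258.1 171.3]
top tap_head 0.91 [283. 156. 299. 220.] [292.5 189.3]
top nut 0.42 [290. 211. 304. 223.] [297.2 215.4]
top nut 0.22 [288. 159. 300. 222.] [292.9 188.2]
top oiler 0.91 [341. 152. 376. 184.] [358.7 167.1]
top oiler 0.53 [342. 208. 375. 241.] [357.  223.6]
top carton 0.82 [344. 208. 374. 240.] [357.3 223.2]
top carton 0.18 [283. 156. 302. 220.] [293.  186.5]
{'fx': 504.7247, 'fy': 504.7247, 'cx': 318.0667, 'cy': 198.6156, 'distortion': [-0.1607, 0.0, 0.0, 0.0, 0.0], 'extrinsics': [[0.0276, -0.9995, 0.0173, -0.0596], [-0.9974, -0.0287, -0.0667, 0.5536], [0.0672, -0.0154, -0.9976, 1.0018], [0.0, 0.0, 0.0, 1.0]]}
0.008 0.7 [ 3.14151566e+00 -4.15275924e-05  3.15794656e-01]
```

Run:
```python
import cv2,numpy as np
a=cv2.imread("pics/top0.png")[110:260,210:400]; a=cv2.resize(a,(760,600),interpolation=cv2.INTER_CUBIC); cv2.imwrite("pics/topc.png",a)
a=cv2.imread("pics/scene0.png")[170:310,210:400]; a=cv2.resize(a,(760,560),interpolation=cv2.INTER_CUBIC); cv2.imwrite("pics/scenec.png",a)
```

```text
(no output)
```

View pics/topc.png

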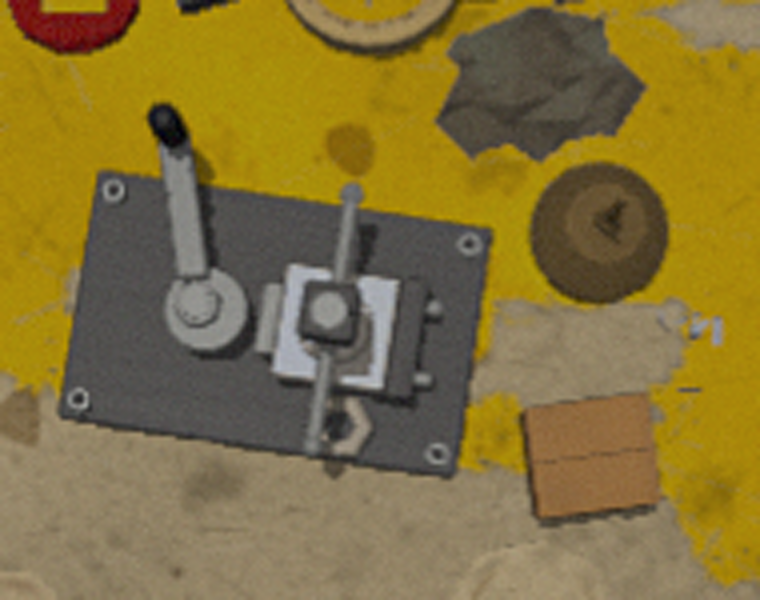

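View pics/scenec.png

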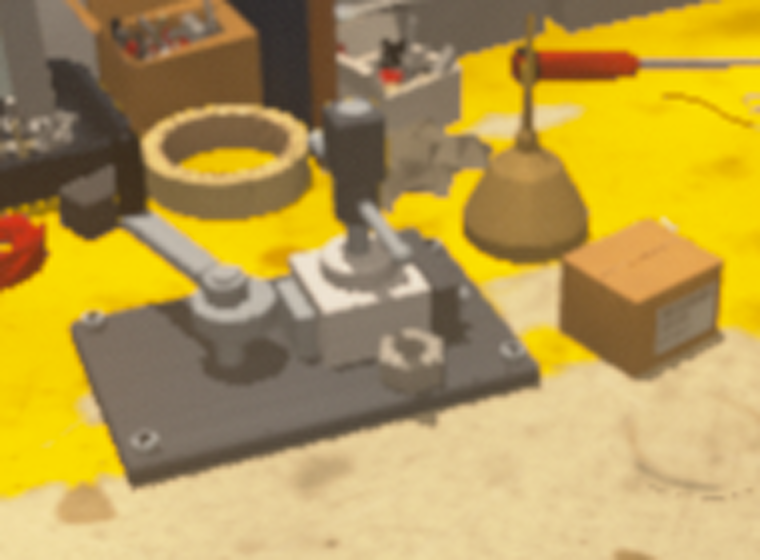

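The top view shows the fixture plate corners at crop (100,172), (490,230), (452,476) and (60,416). The knob top is at (163,118), the head top at (330,308), and the bar ends at (350,190) and (315,450). The lever is open and points away from the robot. The oil can and carton are on the -y side, clear of the lever's sweep.

```bash
cat > h.py <<'E'
from workcell import bot, snapshot, calibration, regions_of
import cv2, numpy as np
def ray(k,uv,z):
    K=np.array([[k["fx"],0,k["cx"]],[0,k["fy"],k["cy"]],[0,0,1]]);E=np.array(k["extrinsics"])
    p=cv2.undistortPoints(np.array([[uv]],float),K,np.array(k["distortion"])).ravel()
    d=E[:3,:3].T@np.array([*p,1]);o=-E[:3,:3].T@E[:3,3]
    return o+d*(z-o[2])/d[2]
def save(c,n): 
    im=snapshot(c); cv2.imwrite(f"pics/{n}.png",im[:,:,::-1])
E
python3 - <<'E'
from h import *
k=calibration("top"); P=lambda x,y,z: ray(k,((x+.5)/4-.5+210,(y+.5)/4-.5+110),z)[:2]
w=np.array([P(*c,.012) for c in [(100,172),(490,230),(452,476),(60,416)]])
f=np.array([(65,135),(65,-71),(-65,-71),(-65,135)])/1000
cw,cf=w.mean(0),f.mean(0); A=w-cw;B=f-cf
th=np.arctan2((B[:,0]*A[:,1]-B[:,1]*A[:,0]).sum(),(A*B).sum())
R=np.array([[np.cos(th),-np.sin(th)],[np.sin(th),np.cos(th)]]);o=cw-R@cf
print("yaw",th,"origin",o,"res",(w-(f@R.T+o)).round(4).tolist())
pv=o+R@[0,.068];kn=P(163,118,.104);hd=P(330,308,.14);a,b=P(350,190,.089),P(315,450,.089)
print("pivot",pv,"knob",kn,"d",np.linalg.norm(kn-pv),"lever ang",np.arctan2(*(kn-pv)[::-1])-th)
print("head",hd,"bar mid",(a+b)/2,"bar yaw",np.arctan2(*(a-b)[::-1]),np.linalg.norm(a-b))
# orientation / j7 at tap
print(bot.get_joint_pos())
for yw in np.arange(-3,3.2,.5):
    q=bot.solve_ik([*o,.111],[np.pi,0,yw]); print(round(yw,2),None if q is None else np.round(q,2))
E
```

```text
yaw -0.1222307047750926 origin [0.56619405 0.0055423 ] res [[-0.0019, -0.0017], [-0.0011, 0.0018], [0.0017, 0.002], [0.0013, -0.0021]]
pivot [0.57448506 0.07303496] knob [0.65735587 0.08721623] d 0.08407544246094074 lever ang 0.29171402142630987
head [0.56700245 0.0047481 ] bar mid [0.56624003 0.00527219] bar yaw -0.10215187055729691 0.12410370247112779
[ 1.14691458  0.47696947  0.02237381  1.55537314 -0.01150958  1.10929818
 -0.08308526]
-3.0 [ 0.47  0.56 -0.78  1.88  0.5   0.9   1.16]
-2.5 [ 0.72  0.77 -1.19  1.87  0.81  1.09  1.42]
-2.0 [ 0.72  0.77 -1.19  1.87  0.81  1.09  1.92]
-1.5 [-0.94  0.88  1.27  1.97 -0.97  1.09 -2.3 ]
-1.0 [-0.02  0.45 -0.13  1.92  0.08  0.78 -2.76]
-0.5 [ 0.09  0.46 -0.27  1.91  0.17  0.8  -2.34]
0.0 [ 0.16  0.47 -0.36  1.9   0.22  0.81 -1.89]
0.5 [ 0.21  0.48 -0.43  1.9   0.26  0.82 -1.42]
1.0 [ 0.26  0.49 -0.49  1.9   0.31  0.83 -0.96]
1.5 [ 0.32  0.51 -0.56  1.89  0.35  0.84 -0.5 ]
2.0 [ 0.36  0.52 -0.63  1.89  0.4   0.86 -0.03]
2.5 [ 0.41  0.54 -0.69  1.89  0.44  0.87  0.43]
3.0 [ 0.44  0.55 -0.73  1.89  0.47  0.89  0.9 ]
```

```bash
cat >> h.py <<'E'
o=np.array([.5663,.0053]); th=-.118; pi=np.pi
pv=o+.068*np.array([-np.sin(th),np.cos(th)])
def kp(a,z=.077): return [pv[0]+.085*np.cos(a+th),pv[1]+.085*np.sin(a+th),z],[pi,0,a+th]
E
python3 - <<'E'
from h import *
bot.move_gripper(.05)
p,r=kp(.29,.2); bot.reach(p,r); print(bot.get_t(),bot.get_joint_pos().round(2) if hasattr(bot.get_joint_pos(),'round') else bot.get_joint_pos())
bot.movel(kp(.29)[0]); print("F",bot.get_force())
bot.move_gripper(.021); print("w",bot.get_width(),bot.get_force(),bot.get_t())
for a in np.arange(.4,1.56,.15):
    p,r=kp(a); bot.movel(p,r,velocity=.06); f=np.array(bot.get_force()); print(round(a,2),f.round(1),bot.get_t())
    if np.linalg.norm(f)>20: break
save("top","top1")
im=cv2.imread("pics/top1.png")[90:240,200:390]; cv2.imwrite("pics/top1c.png",cv2.resize(im,(760,600)))
E
```

```text
4.4583 [ 0.14  0.54 -0.52  1.59  0.29  1.09 -1.85]
F [ 0.12972661  0.68110072 -0.19837011]
w 0.02072379822830682 [-0.69296169  0.27702154  0.53988562] 6.0667
0.4 [-0.2  0.2 -0.7] 6.375
0.55 [-0.2  0.9  0. ] 6.7333
0.7 [ 0.3 -0.3  0.7] 7.0917
0.85 [-0.2 -0.5 -0.2] 7.45
1.0 [ 0.3 -0.6 -0.5] 7.8083
1.15 [ 0.9 -0.3  0.8] 8.1667
1.3 [-0.7 -0.4  0.6] 8.525
1.45 [-1.1 -0.1 -0.5] 8.8833
```

View pics/top1c.png

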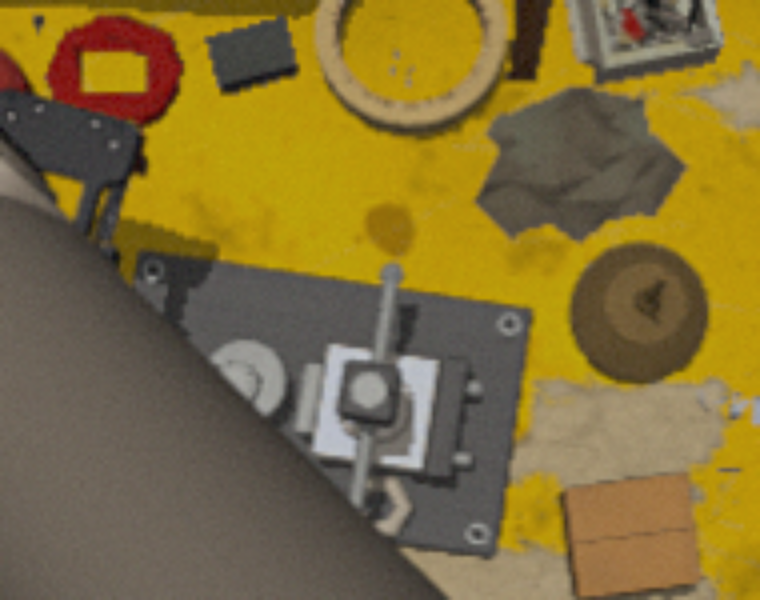

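The arm hides the lever, but it's no longer in its old place. I'll close it against the stop and check from the scene camera.

Run:
```python
from h import *
for a in np.arange(1.5,1.7,.02):
    p,r=kp(a); bot.movel(p,r,velocity=.04); f=np.array(bot.get_force()); ft=f[:2]@[-np.sin(a+th),np.cos(a+th)]; print(round(a,2),f.round(1),round(ft,1))
    if ft<-9: break
bot.move_gripper(.045); p=bot.get_position(); print(bot.get_force(),bot.get_t()); bot.movel([p[0],p[1],.2],velocity=.25)
print(bot.get_t(),bot.get_joint_pos())
save("scene","sc1")
im=cv2.imread("pics/sc1.png")[150:310,180:400]; cv2.imwrite("pics/sc1c.png",cv2.resize(im,(770,560)))
```

```text
1.5 [-0.2 -0.5 -0.1] 0.1
1.52 [ 2.1 -0.6  0.3] -2.2
1.54 [ 2.1 -1.  -0.2] -2.2
1.56 [ 1.7 -0.8  0.9] -1.8
1.58 [ 1.  -0.1  1.8] -1.0
1.6 [ 4.4 -0.9 -1.2] -4.5
1.62 [ 9.2 -1.3 -5.5] -9.2
[-0.29684844  0.1537201   0.75386544] 11.2667
11.9083 [ 0.28485951  0.53887193 -0.89529038  1.72706722  0.46526375  1.10479104
 -0.82637011]
```

View pics/sc1c.png

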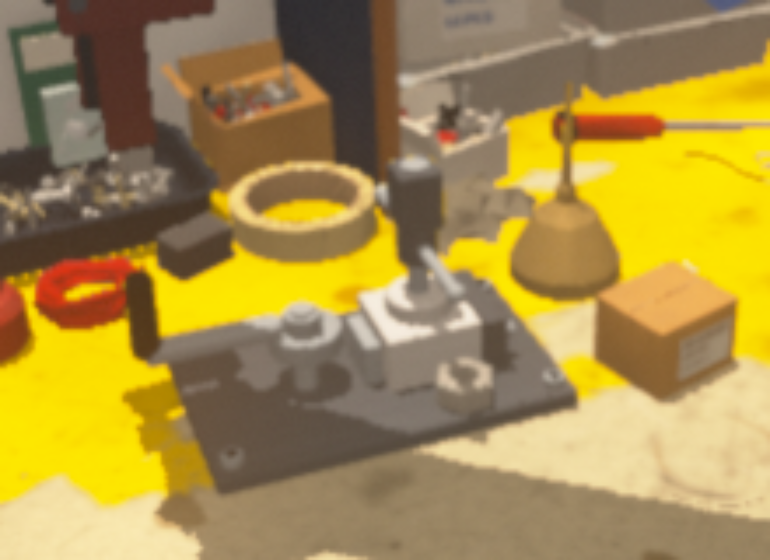

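The lever is closed against its stop: the post is at (142,310) with the bar in line with the plate. The force rose to 9 N at the stop, and the loose things are undisturbed. Now I'll grip the tap head.

Run:
```python
from h import *
bot.move_gripper(.05)
yw=pi/2-.105
q=np.array(bot.solve_ik([*o,.2],[pi,0,yw])); print(q.round(2))
q[6]+=pi; print(q[6]); assert q[6]<2.75
bot.move_j(q); print(bot.get_t(),bot.get_position(),bot.get_orientation())
bot.movel([*o,.111],velocity=.1); print(bot.get_force(),bot.get_ft_torque(),bot.get_joint_pos())
bot.move_gripper(.02,5); print(bot.get_width(),bot.get_force(),bot.get_ft_torque(),bot.get_grip_force(),bot.get_t())
```

```text
[ 0.57  0.48 -0.9   1.81  0.43  1.06 -0.59]
2.5477628442124263
15.1167 [0.56633145 0.00542164 0.20003237] [-3.14151267e+00  4.51704925e-05 -1.67589566e+00]
[-0.2169295   0.30845988 -0.07298981] [ 0.13074292 -0.08467669  0.05204469] [ 0.50738918  0.58268318 -0.82914879  1.88026003  0.53725574  0.91582782
  2.45738355]
0.025860141731770172 [-0.73882472 -0.17936487  2.48636204] [0.02992668 0.14570528 0.01801449] 4.963274449110031 16.6583
```

```bash
cat >> h.py <<'E'
def mz(n=1): return np.mean([bot.get_ft_torque()[2] for _ in range(n)])
def turn(dcw,step=.25,lim=.45):
    """turn the head clockwise by dcw (rad) in steps, return turned angle and torques"""
    q=np.array(bot.get_joint_pos()); q0=q[6]; L=[]
    for d in np.linspace(0,dcw,int(np.ceil(abs(dcw)/step))+1)[1:]:
        q[6]=q0-d; bot.move_j(q); L.append(round(mz(),2))
        if abs(L[-1])>lim: break
    print("turned",q0-bot.get_joint_pos()[6],L,"t",bot.get_t(),"F",np.round(bot.get_force(),1)); return d
E
python3 - <<'E'
from h import *
bot.move_gripper(.02,30); print(bot.get_width(),bot.get_force(),mz())
turn(.5)
E
```

```text
0.025913684113836526 [-0.81756761  0.12771454  3.67136004] -0.03033552931915758
turned 0.4939313706413646 [np.float64(0.09), np.float64(0.1)] t 17.575 F [ 1.1 -1.5  0.3]
```

Run:
```python
from h import *
turn(2.65)
print(bot.get_width(),bot.get_joint_pos()[6])
save("scene","sc2")
im=cv2.imread("pics/sc2.png")[150:310,180:400]; cv2.imwrite("pics/sc2c.png",cv2.resize(im,(770,560)))
```

```text
turned 2.6440599040087993 [np.float64(0.13), np.float64(0.16), np.float64(0.08), np.float64(0.1), np.float64(0.08), np.float64(0.11), np.float64(0.1), np.float64(0.06), np.float64(0.12), np.float64(0.09), np.float64(0.11)] t 21.325 F [-1.1 -6.1  3.9]
0.02616085326430293 -0.6807581428302573
```

View pics/sc2c.png

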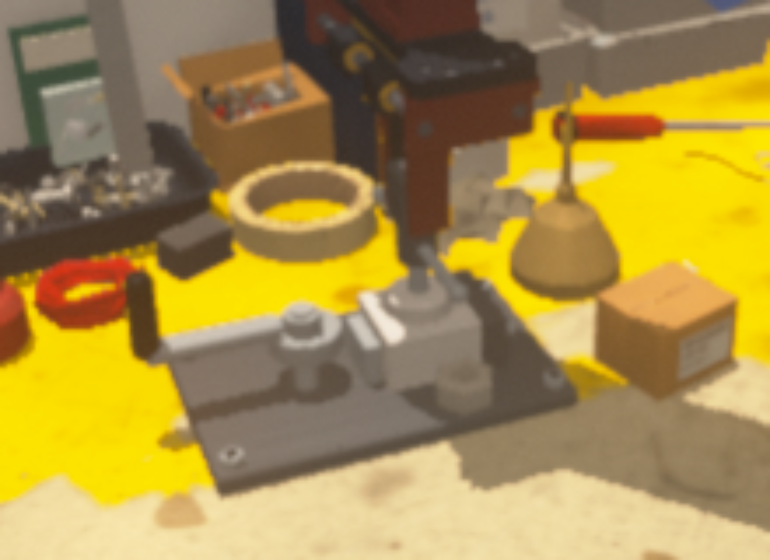

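The head is in the jaws and the bar is again parallel to its start, half a turn on. The lever is still closed. Next: back off, regrasp a quarter over, then the second forward half turn and back.

Run:
```python
from h import *
turn(-1.75)
turn(.07)
bot.move_gripper(.05); print("free",bot.get_force(),mz(),bot.get_joint_pos()[6])
q=np.array(bot.get_joint_pos()); q[6]+=pi/2; assert q[6]<2.9; bot.move_j(q)
bot.movel([*o,.111],velocity=.05)
bot.move_gripper(.02,30); print(bot.get_width(),bot.get_force(),mz(),bot.get_joint_pos()[6],bot.get_orientation(),bot.get_t())
turn(.4)
```

```text
turned -1.7451537178222767 [np.float64(-0.07), np.float64(-0.13), np.float64(-0.1), np.float64(-0.13), np.float64(-0.12), np.float64(-0.07), np.float64(-0.09)] t 23.825 F [ 7.3 -0.9 -3.6]
turned 0.07104499885457471 [np.float64(-0.0)] t 24.075 F [ 4.  -3.2 -0.5]
free [ 0.26580542 -0.45110272 -0.25294233] 0.02552313579018622 0.9947616175306516
0.025664541655723634 [-1.28536229 -0.47572277  0.12714272] -0.07258147419384099 2.5632052233164777 [-3.14075539e+00 -1.31699392e-03 -1.56828093e+00] 26.8083
turned 0.39358335876509054 [np.float64(0.13), np.float64(0.11)] t 27.425 F [ 1.6 -0.4 -1.1]
```

Run:
```python
from h import *
turn(2.8)
turn(-1.72)
print(bot.get_width(),bot.get_joint_pos()[6])
turn(2.2)
print(bot.get_width(),bot.get_joint_pos()[6],[round(mz(),3) for _ in range(5)])
```

```text
turned 2.7933435944548015 [np.float64(0.11), np.float64(0.11), np.float64(0.07), np.float64(0.15), np.float64(0.12), np.float64(0.12), np.float64(0.1), np.float64(0.13), np.float64(0.12), np.float64(0.1), np.float64(0.06), np.float64(0.12)] t 31.425 F [ 1.3 -4.9  0.5]
turned -1.719407057060626 [np.float64(-0.13), np.float64(-0.17), np.float64(-0.1), np.float64(-0.04), np.float64(-0.13), np.float64(-0.14), np.float64(-0.08)] t 33.825 F [ 5.9  0.4 -7.3]
0.025890484357597974 1.0956853271572116
turned 2.190452360284139 [np.float64(0.09), np.float64(0.07), np.float64(0.1), np.float64(0.08), np.float64(0.14), np.float64(0.12), np.float64(0.13), np.float64(0.12), np.float64(0.07)] t 36.9 F [-2.1 -4.2  3.3]
0.025795620906573478 -1.0947670331269272 [np.float64(0.072), np.float64(0.072), np.float64(0.072), np.float64(0.072), np.float64(0.072)]
```

Run:
```python
from h import *
def avg():
    v=[]
    for _ in range(4): bot.dwell(.03); v.append(mz())
    return np.mean(v)
q=np.array(bot.get_joint_pos()); s=q[6]; n=0
while s-q[6]<1.05:
    q[6]-=.04; bot.move_j(q); m=avg(); print(round(5.122+s-q[6],2),round(m,3),end="; ")
    if m>.36: n=1; break
print("\nstop",n,bot.get_joint_pos()[6],bot.get_width(),bot.get_force(),bot.get_t())
```

```text
5.16 0.168; 5.2 0.113; 5.24 0.141; 5.28 0.143; 5.32 0.129; 5.36 0.164; 5.4 0.133; 5.44 0.132; 5.48 0.122; 5.52 0.123; 5.56 0.121; 5.6 0.098; 5.64 0.119; 5.68 0.153; 5.72 0.147; 5.76 0.153; 5.8 0.122; 5.84 0.141; 5.88 0.114; 5.92 0.114; 5.96 0.157; 6.0 0.215; 6.04 0.306; 6.08 0.346; 6.12 0.41; 
stop 1 -2.09363909263999 0.025730951640754476 [-4.72005515 -0.58546731  5.42100112] 46.4833
```

Run:
```python
from h import *
bot.dwell(.3); print(mz())
turn(-.19,step=.1); bot.dwell(.2); print(mz())
bot.move_gripper(.05); p=bot.get_position(); bot.movel([p[0],p[1],.25],velocity=.2)
print(bot.get_force(),bot.get_width(),bot.get_t())
save("scene","sc3")
im=cv2.imread("pics/sc3.png")[150:310,180:400]; cv2.imwrite("pics/sc3c.png",cv2.resize(im,(770,560)))
```

```text
0.3939018659660071
turned -0.18788230661031902 [np.float64(0.18), np.float64(0.07)] t 47.2833 F [-2.5 -2.7  5.2]
0.05898327504893178
[ 0.2252375   0.33572778 -0.24571454] 0.05007237072548773 48.9083
```

View pics/sc3c.png

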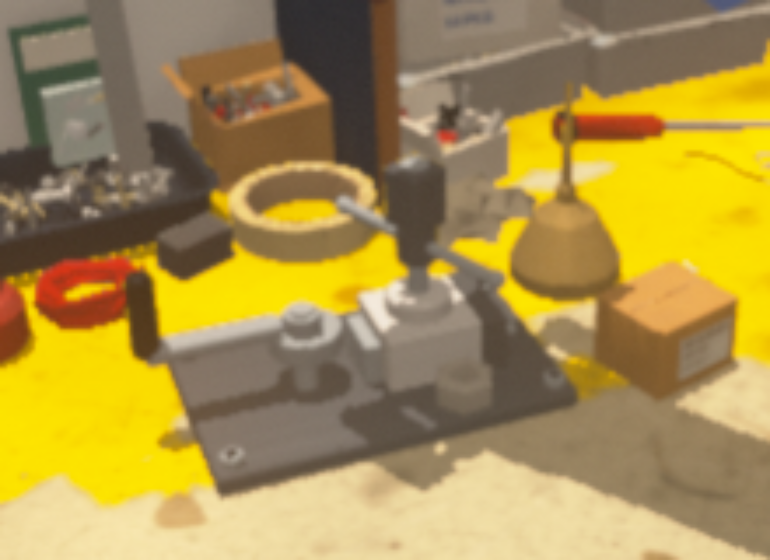

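The tap is seated and free, with the bar ends at about (340,200) and (500,285), which fits about 5.9 rad. The lever is closed and the loose things have not moved.

```bash
python3 -c "
from workcell import bot
print(bot.hand_in())"
```

```text
the job is handed in; nothing more can be done
None
```

I closed the lever against its stop, then ran the tap with two back-offs to firm on the bottom, at about 5.9 rad and a felt torque of about 0.4 N m. I unwound and released it, the nut, oil can and carton look unmoved in the last picture, and I handed the job in at about 49 s; no verdict came back.

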